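# Snap the hammer into its spring clips

## Robot

A 6-joint arm with a two-finger parallel gripper is mounted at the origin on a cart in front of the work surface, level with it; the furniture and walls round the work are solid. World frame = base frame: x ahead of the robot, y to its left, z up, the work surface at z = 0. Lengths are in m, angles in rad, forces in N, time in s.
With the tool pointing down it reaches from about 0.35 to 0.925 m from the base axis. Payload 6.4 kg.
Tool frame: the origin (TCP) lies at the centre of the arm's flange, where the gripper is bolted on; the fingertips stand 199 mm ahead of it and the grasp point (between the pads) lies 180 mm ahead of it (r.grasp_offset is the distance from the TCP to the grasp point, in m); z points along the fingers, y is the line along which they close (so a half turn about z gives the same grasp; the last joint's range is limited). The gripper opens to 94 mm and grips with 3 to 60 N. Pads are 16 mm wide; open, the fingers measure 119 mm over their backs; the gripper's body (75 mm by 177 mm) begins 78 mm behind the grasp point.
Start: joints at [-1.437, 0.245, 1.558, -0, 1.339, -0.174], TCP at [0.197, -0.619, 0.405] pointing down, gripper open.
Joint ranges: [-3.13, 3.13], [-1.02, 2.26], [0.13, 2.54], [-0.95, 4.09], [0.21, 2.88], [-2.74, 2.74]. Speed limits (rad/s): [2.57, 2.57, 3.14, 3.14, 3.14, 3.14].

## Interface

Orientations are given as [roll, pitch, yaw] about the fixed x, y, z axes, in that order (R = Rz(yaw) Ry(pitch) Rx(roll)).
In Python, from bench import r, cams, job_done, models gives the robot as it stands.
- The arm moves only by the tool jog_arm, never from a script. Its argument "motion" is a list of rows, each a list of 6 numbers: the shift along the world's x, y, z as a fraction of full scale, then the turn, a rotation vector about the world's x, y, z as a fraction of full scale. A call has 1 to 10 rows; each row is the pose to reach, as a shift and turn from the pose commanded when the call began; what a row does not reach only later rows make up. Full scale, the value 1, is 40 cm for a shift and 60 degrees for a turn. A row lasts 1/12 s, in which the tool goes at most 41.7 mm and 7.16 degrees, less where a joint would pass 70% of its speed; a pose out of reach is approached as far as the arm can. A call with a number of a shift or a turn outside -1 to 1 is refused whole. A call with a gripper value outside its range is refused whole. "claw" is the closure in counts, from 0 (fully open) to 255 (shut), set as the call begins (left out, the last holds). The fingers move at their own pace and stop on an object; "grip_force" is the grip in N (left out, the last holds). Time passes only in rows, so rows that repeat a pose let the fingers close. It gives the time, the measured TCP pose, the force, the opening and the grip force at its end, in the units of the state.
- r.observe(): the state, without advancing time (a new reading comes with each control period).
- cams.grab_frame(name): name is "scene" or "top" or "wrist"; returns a dict with "image" (480x640x3 uint8, blue, green, red), "mtx" (3x3 intrinsics, pixels), "origin" and "rotation" of the camera in the world. Camera axes: x right, y up, looking along -z (the intrinsics and any distortion apply to the point x, -y, -z); pixel columns grow to the right and rows downward; lengths in m; the calibration is good to about 2 mm. A picture is of the moment at which its call begins. There is no depth.
- job_done(): hands the job in; it is judged then, once.
Trained networks look in a picture, given as the dict that the camera call returned (one of the last four; its "shot" number tells which), for a name from the list of things; names that differ only in an ending like _2 or _b are one class to them, and where a whole thing is asked for, a point or a joint stands for the part that bears it (a point fixed in the world has none). Each returns a list of dicts, best first, with "score" (0 to 1); they miss things now and then, are a little off and sometimes report something else, mostly with a low value. They report only what shows in the picture. A call takes as long as a camera call.
- models.masks_of(picture, thing): "mask" (480x640 bool, what is visible of it) and "box" ([centre column, centre row, width, height] in pixels, round what is visible of it).
The state is a dict: "t": time; "joints": joint angles; "joint_velocities": joint speeds; "joint_efforts": joint torques, N m; "eef_pos": TCP position; "eef_rot": TCP orientation; "ft_force": force on the tool from outside, world axes, zero at the start; "ft_torque": the same for the moment, N m; "finger_gap": finger opening in m; "grip_force": force on a finger pad.
Only numpy, scipy, OpenCV 4.12 (cv2) and the standard library are available. Lean on these libraries where they do the work, as an engineer would, in place of code of your own. Each camera call takes 0.05 s, during which the arm holds its last target. There are 200 camera calls.

## Task

Put the small hammer away in the empty spring-clip tool holder: lay its handle across both clips, about centred, and press straight down until it snaps past the jaws and lies level on the rests; then stop pushing and let go. Do not bear down hard once it is home, and leave the needle file where it lies.

Things in the scene. Friction and masses are not known exactly. Their poses are not given: they have to be found in the camera images.
- small_hammer: Small hammer lying on the bench, 70 g: brass head, straight wooden handle 10 mm wide, 12 mm high; 149 mm long in all. Origin at mid-length on the underside, z up, y along the handle: head (38 mm across, 13 mm along) at y = -75 to -62 mm, handle from there to y = +75 mm. May go into the holder either way round.
- clip_holder: Tool holder fixed to the bench: wooden block 60 x 110 x 10 mm with two steel spring clips, centred at y = -32 and +32 mm, each 14 mm wide along y, up to 70 mm high. Origin at the middle of the block's underside (on the bench), z up, y along the line of the clips: the handle must lie along y. Between the clips 50 mm are free for the fingers, from 10 mm above the bench upwards.
- clip_seat (a point): Point midway between the clips, 30 mm above the bench, level with the rests in them: the hammer's origin belongs here. Jaws flank each rest: a funnel 31 mm wide 69 mm above the bench, 4.5 mm at the sprung noses 46 mm up. The handle's underside meets them some 50 mm up, needs 10 to 20 N to pass, then goes down to the rests and the jaws close over it. The holder bears at most 60 N.
- needle_file_1: Bystander: needle file, 165 mm long and 12 mm thick, with a brown wooden handle and a thin grey steel blade, lying on the bench beside the hammer. Origin at mid-length on the underside, y along it. To be left alone.

How it is judged:
By the outcome, as a careful person would: the job done as asked, in the order asked, and still so for the second after the job is handed in, with the robot touching nothing.
It also fails if it takes over 38 s, if anything falls off the work surface, if the arm or the gripper's body presses on something with over 40 N, if the wrist force passes 120 N, or if a joint passes its speed limit or range.

## Working session

There is one attempt and no reset: what is moved stays moved. The work goes in short steps, Python scripts to look and compute and a tool call to move; the robot and the scene stay as the last step left them, time stands still between calls to the robot, and variables do not carry over. Pictures are saved under pics/ and viewed, at most 10 in all, crops included, and the job is handed in when it is done.

Besides the shell and the picture viewer there is one more tool, called after "Emit:" by a JSON object that holds its "op" and its "data", one argument or row to a line. jog_arm: Moves the arm, as the interface text tells. Shift numbers are shares of 40 cm and turn numbers shares of 60 degrees, none past 1 either way. Its arguments: {"type":"object","properties":{"motion":{"type":"array","items":{"type":"array","items":{"type":"number"}}},"claw":{"type":"number"},"grip_force":{"type":"number"}},"required":["motion"]}

```bash
mkdir -p pics; ls
cat > h.py <<'E'
import numpy as np, cv2
from bench import r, cams, job_done, models
def proj(f,P):
    p=(np.atleast_2d(P)-f["origin"])@np.array(f["rotation"]); 
    u=p@np.diag([1,-1,-1])@np.array(f["mtx"]).T
    return u[:,:2]/u[:,2:]
def ray(f,uv):
    d=np.linalg.inv(f["mtx"])@np.array([uv[0],uv[1],1.])
    return np.array(f["origin"]),np.array(f["rotation"])@(d*[1,-1,-1])
def onz(f,uv,z):
    o,d=ray(f,uv); return o+d*(z-o[2])/d[2]
def tri(obs):
    A=np.zeros((3,3));b=np.zeros(3)
    for f,uv in obs:
        o,d=ray(f,uv); d=d/np.linalg.norm(d); M=np.eye(3)-np.outer(d,d); A+=M;b+=M@o
    return np.linalg.solve(A,b)
E
python3 - <<'E'
from h import *
for n in ["scene","top"]:
    f=cams.grab_frame(n); im=f["image"].copy()
    print(n,[k for k in f],np.round(f["origin"],3).tolist(),np.round(f["mtx"],1).tolist())
    for t,c in [("small_hammer",(0,0,255)),("clip_holder",(0,255,0)),("needle_file_1",(255,0,0))]:
        for m in models.masks_of(f,t)[:3]:
            k=m["mask"].astype(np.uint8); print(t,round(m["score"],2),np.round(m["box"],1))
            if m["score"]>.4:
                rc=cv2.minAreaRect(cv2.findNonZero(k)); bp=cv2.boxPoints(rc)
                cs,_=cv2.findContours(k,0,2); cv2.drawContours(im,cs,-1,c,1)
                print("  rect corners z=.006",np.round([onz(f,p,.006)[:2] for p in bp],3).tolist())
    cv2.imwrite(f"pics/{n}1.png",im)
print({k:v for k,v in r.observe().items() if k in("t","eef_pos","eef_rot","finger_gap","ft_force")}, r.grasp_offset)
E
```

```text
pics
scene ['image', 'mtx', 'origin', 'rotation', 'shot'] [0.169, -0.863, 0.563] [[452.3, 0.0, 316.4], [0.0, 452.3, 245.3], [0.0, 0.0, 1.0]]
small_hammer 0.61 [282.5 279.2  48.7  50.3]Traceback (most recent call last):
  File "<stdin>", line 11, in <module>
  File "h.py", line 11, in onz
    o,d=ray(f,uv); return o+d*(z-o[2])/d[2]
                                       ~^^^
IndexError: invalid index to scalar variable.
```

```bash
cat > fix.py <<'E'
s=open('h.py').read()
s=s.replace('def proj','from scipy.spatial.transform import Rotation as Ro\ndef RR(f):\n    a=np.array(f["rotation"],float)\n    return a if a.ndim==2 else (Ro.from_euler("xyz",a) if a.size==3 else Ro.from_quat(a)).as_matrix()\ndef proj',1)
s=s.replace('np.array(f["rotation"])@','RR(f)@').replace('@np.array(f["rotation"])','@RR(f)')
open('h.py','w').write(s)
E
python3 fix.py
cat > look.py <<'E'
from h import *
import sys
tag=sys.argv[1]
for n in sys.argv[2:]:
    f=cams.grab_frame(n); im=f["image"].copy()
    print(n,np.round(f["origin"],3).tolist(),f["rotation"],np.round(f["mtx"],1).tolist())
    for t,c in [("small_hammer",(0,0,255)),("clip_holder",(0,255,0)),("needle_file_1",(255,0,0))]:
        for m in models.masks_of(f,t)[:3]:
            k=m["mask"].astype(np.uint8); print(t,round(m["score"],2),np.round(m["box"],1))
            if m["score"]>.4:
                rc=cv2.minAreaRect(cv2.findNonZero(k)); bp=cv2.boxPoints(rc)
                cs,_=cv2.findContours(k,0,2); cv2.drawContours(im,cs,-1,c,1)
                print("  rect corners z=.006",np.round([onz(f,p,.006)[:2] for p in bp],3).tolist())
    cv2.imwrite(f"pics/{n}{tag}.png",im)
print({k:v for k,v in r.observe().items() if k in("t","eef_pos","eef_rot","finger_gap","ft_force")}, r.grasp_offset)
E
python3 look.py 1 scene top
```

```text
scene [0.169, -0.863, 0.563] [ 0.91419772  0.00265791 -0.50066146] [[452.3, 0.0, 316.4], [0.0, 452.3, 245.3], [0.0, 0.0, 1.0]]
small_hammer 0.7 [285.8 280.9  47.9  54.5]
  rect corners z=.006 [[0.367, -0.233], [0.409, -0.204], [0.43, -0.352], [0.392, -0.372]]
clip_holder 0.64 [370.6 225.6  54.9  49.3]
  rect corners z=.006 [[0.618, -0.141], [0.75, -0.163], [0.672, -0.296], [0.558, -0.273]]
clip_holder 0.16 [284.6 282.1  48.9  51.9]
needle_file_1 0.76 [323.1 271.8  48.9  45.3]
  rect corners z=.006 [[0.477, -0.225], [0.488, -0.218], [0.498, -0.373], [0.488, -0.378]]
top [0.412, -0.264, 0.906] [ 0.12138188  0.03439135 -1.54669397] [[594.0, 0.0, 314.6], [0.0, 594.0, 239.2], [0.0, 0.0, 1.0]]
small_hammer 0.73 [346.1 317.9 100.7  25.1]
  rect corners z=.006 [[0.421, -0.208], [0.424, -0.357], [0.389, -0.357], [0.385, -0.209]]
small_hammer 0.42 [353.6 265.6  93.8  16.3]
  rect corners z=.006 [[0.48, -0.224], [0.503, -0.363], [0.492, -0.364], [0.469, -0.226]]
clip_holder 0.97 [327.8 170.8  48.1  74.5]
  rect corners z=.006 [[0.58, -0.212], [0.69, -0.233], [0.678, -0.293], [0.568, -0.272]]
needle_file_1 0.93 [356.2 265.6  92.4  19. ]
  rect corners z=.006 [[0.48, -0.223], [0.504, -0.364], [0.491, -0.366], [0.467, -0.226]]
{'t': 0.5, 'eef_pos': array([ 0.19693166, -0.61944669,  0.40461089]), 'eef_rot': array([-3.14150116e+00, -2.43023711e-05,  3.07776439e-01]), 'ft_force': array([-0.08234008,  0.08620577,  0.50794536]), 'finger_gap': 0.09389162661851029} 0.1804
```

Run:
```python
import cv2
a=cv2.imread('pics/scene1.png')[190:330,230:430]; b=cv2.imread('pics/top1.png')[110:360,250:430]
a=cv2.resize(a,None,fx=2.2,fy=2.2,interpolation=3);b=cv2.resize(b,None,fx=1.9,fy=1.9,interpolation=3)
import numpy as np
o=np.zeros((max(a.shape[0],b.shape[0]),a.shape[1]+b.shape[1],3),'uint8');o[:a.shape[0],:a.shape[1]]=a;o[:b.shape[0],a.shape[1]:]=b
print(o.shape);cv2.imwrite('pics/c1.png',o)
```

```text
(475, 782, 3)
```

View pics/c1.png

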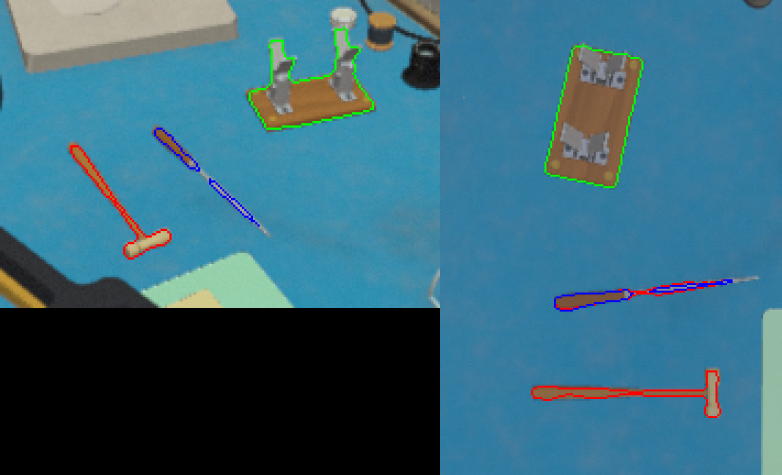

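View pics/scene1.png

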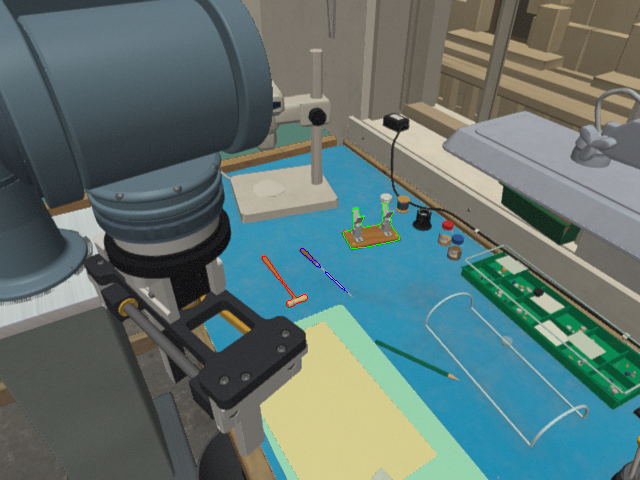

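View pics/top1.png

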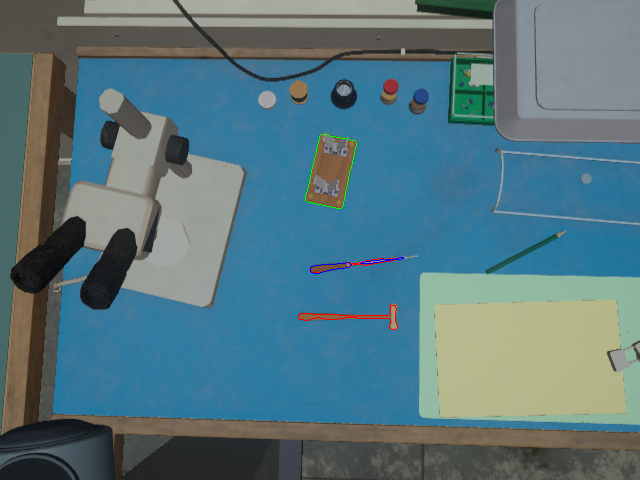

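The images show the hammer at top-camera pixels (300–397, 318) with its head toward −y. The file is at row 265, the holder at (331, 171), and the space around them is clear. I'll move above the hammer.

Emit:
{"op": "jog_arm", "data": {
  "motion": [
    [0.26,0.42,0,0,0,0.5],
    [0.52,0.84,-0.06,0,0,1],
    [0.52,0.84,-0.06,0,0,1],
    [0.52,0.84,-0.06,0,0,1],
    [0.52,0.84,-0.06,0,0,1],
    [0.52,0.84,-0.06,0,0,1],
    [0.52,0.84,-0.06,0,0,1],
    [0.52,0.84,-0.06,0,0,1],
    [0.52,0.84,-0.06,0,0,1],
    [0.52,0.84,-0.06,0,0,1]
  ],
  "claw": 0
}}

```text
t: 1.33
eef_pos: [0.4061, -0.2801, 0.3804]
eef_rot: [3.141, -0.001, 1.36]
ft_force: [-0.4, -0.6, -0.4]
finger_gap: 0.094
grip_force: 0.0
```

Emit:
{"op": "jog_arm", "data": {
  "motion": [
    [0,0,0,0,0,0.23],
    [0,0,0,0,0,0.23],
    [0,0,0,0,0,0.23],
    [0,0,0,0,0,0.23]
  ]
}}

```text
t: 1.67
eef_pos: [0.405, -0.2834, 0.3808]
eef_rot: [3.141, 0.0, 1.593]
ft_force: [0.9, -0.6, -0.4]
finger_gap: 0.094
grip_force: 0.0
```

```bash
python3 look.py 2 wrist
```

```text
wrist [0.404, -0.204, 0.361] [-2.80037802e-01 -1.21482036e-04  2.13925762e-02] [[358.3, 0.0, 315.8], [0.0, 358.3, 233.4], [0.0, 0.0, 1.0]]
small_hammer 0.57 [316.  207.4  32.6 143.4]
  rect corners z=.006 [[0.388, -0.209], [0.421, -0.209], [0.426, -0.358], [0.389, -0.358]]
clip_holder 0.91 [559.5 186.8 159.1  86.3]
  rect corners z=.006 [[0.568, -0.273], [0.572, -0.212], [0.727, -0.241], [0.73, -0.306]]
needle_file_1 0.88 [391.5 228.4  15.8 145.5]
  rect corners z=.006 [[0.47, -0.226], [0.482, -0.226], [0.498, -0.376], [0.485, -0.377]]
{'t': 1.8667, 'eef_pos': array([ 0.4047834 , -0.28376489,  0.3807058 ]), 'eef_rot': array([3.14151230e+00, 2.57437164e-05, 1.59378573e+00]), 'ft_force': array([-0.36246455, -0.25890162, -1.03761196]), 'finger_gap': 0.0943243840242331} 0.1804
```

View pics/wrist2.png

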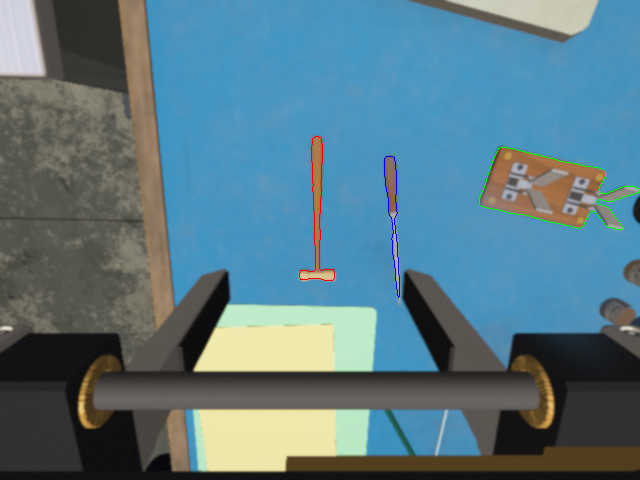

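The wrist view shows the hammer from its tail at (317, 137) to its head at (318, 275). The file runs at column ~392 and the holder is at (545, 187). Next I'll check heights from two views.

```bash
cat > m.py <<'E'
from h import *
F={n:cams.grab_frame(n) for n in ["wrist","top","scene"]}
H={};
for n,f in F.items():
    ms=models.masks_of(f,"small_hammer")
    if not ms: continue
    k=ms[0]["mask"]; pts=np.argwhere(k)[:,::-1].astype(float)
    w=np.array([onz(f,p,.006)[:2] for p in pts])
    y=w[:,1]; lo,hi=np.percentile(y,[.5,99.5])
    c=lambda a,b: w[(y>a)&(y<b)].mean(0)
    tail=c(hi-.02,hi+1); head=c(lo-1,lo+.010)
    px=lambda a,b: pts[(y>a)&(y<b)].mean(0)
    H[n]=(f,px(hi-.02,hi+1),px(lo-1,lo+.010))
    print(n,round(ms[0]["score"],2),"y range",lo.round(4),hi.round(4),"tail",tail.round(4),"head",head.round(4))
for a,b in [("wrist","top"),("wrist","scene"),("top","scene")]:
    if a in H and b in H:
        for i in (1,2): print(a,b,i,tri([(H[a][0],H[a][i]),(H[b][0],H[b][i])]).round(4))
E
python3 m.py
```

```text
wrist 0.58 y range -0.3579 -0.2092 tail [ 0.4048 -0.2191] head [ 0.407  -0.3528]
scene 0.86 y range -0.358 -0.2091 tail [ 0.406  -0.2192] head [ 0.4093 -0.3528]
wrist scene 1 [ 0.4053 -0.2193  0.0062]
wrist scene 2 [ 0.408  -0.353   0.0064]
```

Emit:
{"op": "jog_arm", "data": {
  "motion": [
    [0.004,0,-0.1,0,0,0],
    [0.004,0,-0.2,0,0,0],
    [0.004,0,-0.3,0,0,0],
    [0.004,0,-0.38,0,0,0],
    [0.004,0,-0.42,0,0,0],
    [0.004,0,-0.44,0,0,0],
    [0.004,0,-0.446,0,0,0],
    [0.004,0,-0.446,0,0,0]
  ],
  "claw": 130,
  "grip_force": 40
}}

```text
t: 2.83
eef_pos: [0.4068, -0.2838, 0.2026]
eef_rot: [3.141, 0.0, 1.596]
ft_force: [-0.5, -0.7, -0.2]
finger_gap: 0.047
grip_force: 0.0
```

Emit:
{"op": "jog_arm", "data": {
  "motion": [
    [0,0,0,0,0,0],
    [0,0,0,0,0,0],
    [0,0,0,0,0,0],
    [0,0,0,0,0,0],
    [0,0,0,0,0,0],
    [0,0,0,0,0,0],
    [0,0,0,0,0,0],
    [0,0,0,0,0,0]
  ],
  "claw": 255
}}

```text
t: 3.5
eef_pos: [0.4067, -0.2836, 0.2026]
eef_rot: [3.141, 0.0, 1.596]
ft_force: [-0.3, 0.6, 2.5]
finger_gap: 0.0098
grip_force: 40.0
```

Emit:
{"op": "jog_arm", "data": {
  "motion": [
    [0,0,0.08,0,0,0],
    [0,0,0.18,0,0,0],
    [0,0,0.28,0,0,0.1],
    [0.1,0.02,0.34,0,0,0.22],
    [0.2,0.04,0.34,0,0,0.34],
    [0.3,0.05,0.34,0,0,0.46],
    [0.38,0.06,0.34,0,0,0.58],
    [0.46,0.07,0.34,0,0,0.7],
    [0.52,0.078,0.34,0,0,0.82],
    [0.555,0.078,0.34,0,0,0.94]
  ],
  "grip_force": 60
}}

```text
t: 4.33
eef_pos: [0.6307, -0.2512, 0.3374]
eef_rot: [3.141, -0.0, 2.584]
ft_force: [-0.4, -0.0, -0.3]
finger_gap: 0.0096
grip_force: 60.0
```

Emit:
{"op": "jog_arm", "data": {
  "motion": [
    [0,0,0,0,0,0.12],
    [0,0,0,0,0,0.24],
    [0,0,0,0,0,0.355],
    [0,0,0,0,0,0.355],
    [0,0,0,0,0,0.355],
    [0,0,0,0,0,0.355]
  ]
}}

```text
t: 4.83
eef_pos: [0.6284, -0.2523, 0.3379]
eef_rot: [3.141, -0.0, 2.945]
ft_force: [-0.5, -0.8, -0.1]
finger_gap: 0.0097
grip_force: 60.0
```

```bash
python3 look.py 3 wrist scene
```

```text
wrist [0.55, -0.237, 0.319] [-2.78914612e-01  1.70622634e-04  1.37308423e+00] [[358.3, 0.0, 315.8], [0.0, 358.3, 233.4], [0.0, 0.0, 1.0]]
small_hammer 0.65 [315.2 254.8  21.9 227.7]
  rect corners z=.006 [[0.555, -0.248], [0.559, -0.23], [0.782, -0.272], [0.777, -0.294]]
clip_holder 0.77 [315.1 219.1  69.  118.5]
  rect corners z=.006 [[0.569, -0.273], [0.581, -0.214], [0.687, -0.233], [0.674, -0.297]]
needle_file_1 0.57 [222.1  64.8 182.3  86.7]
  rect corners z=.006 [[0.491, -0.385], [0.469, -0.227], [0.481, -0.224], [0.504, -0.384]]
scene [0.169, -0.863, 0.563] [ 0.91419772  0.00265791 -0.50066146] [[452.3, 0.0, 316.4], [0.0, 452.3, 245.3], [0.0, 0.0, 1.0]]
small_hammer 0.54 [374.6 175.4  78.7  20.2]
  rect corners z=.006 [[0.708, 0.016], [0.902, -0.048], [0.859, -0.108], [0.675, -0.045]]
clip_holder 0.72 [370.9 226.9  53.4  42.1]
  rect corners z=.006 [[0.617, -0.139], [0.752, -0.162], [0.673, -0.297], [0.556, -0.273]]
needle_file_1 0.66 [318.5 268.7  45.6  40.6]
  rect corners z=.006 [[0.47, -0.225], [0.486, -0.215], [0.496, -0.36], [0.482, -0.367]]
{'t': 5.2333, 'eef_pos': array([ 0.62851773, -0.2522675 ,  0.33827728]), 'eef_rot': array([-3.14155730e+00,  5.43914960e-05,  2.94698447e+00]), 'ft_force': array([ 1.26667378,  0.18189355, -0.78748241]), 'finger_gap': 0.00966946531332361} 0.1804
```

View pics/wrist3.png

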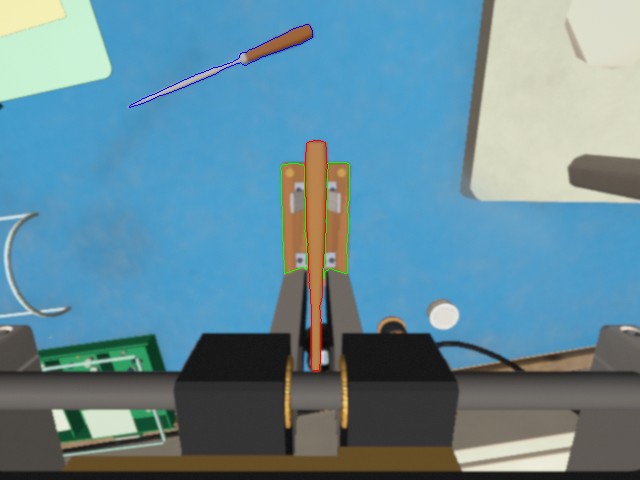

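The handle lies over the holder's midline: the handle is at column 316, and the clip bases sit at 299/333 and 299/330. Next I'll check that the hammer is level.

Run:
```python
from h import *
s=r.observe(); p=s["eef_pos"]; a=s["eef_rot"][2]; u=np.array([np.cos(a),np.sin(a),0]) # tail dir
z0=p[2]-.2026
T=np.array([p[0],p[1],z0]); 
for n in ["wrist","scene","top"]:
    f=cams.grab_frame(n); ms=models.masks_of(f,"small_hammer")
    for lab,P in [("tail",T+u*.075+[0,0,.006]),("head",T-u*.0685+[0,0,.006])]: print(n,lab,proj(f,P).round(1)[0])
    if ms and ms[0]["score"]>.4:
        k=np.argwhere(ms[0]["mask"])[:,::-1]; m=ms[0]
        print(" score",round(m["score"],2),"extremes: left",k[k[:,0]<=k[:,0].min()+3].mean(0),"right",k[k[:,0]>=k[:,0].max()-3].mean(0),"top",k[k[:,1]<=k[:,1].min()+2].mean(0))
    if n=="scene": cv2.imwrite("pics/s4.png",cv2.resize(f["image"][130:270,290:470],None,fx=4,fy=4,interpolation=3))
```

```text
wrist tail [317.4 141.3]
wrist head [317.3 392.4]
 score 0.94 extremes: left [306.89117647 193.93529412] right [324.17280453 192.47875354] top [315.5        142.18181818]
scene tail [337.7 183.7]
scene head [407.8 172.3]
 score 0.87 extremes: left [340.6 182.6] right [412. 175.] top [404.1875 167.25  ]
top tail [317.1 201. ]
top head [340.4  97.3]
```

View pics/s4.png

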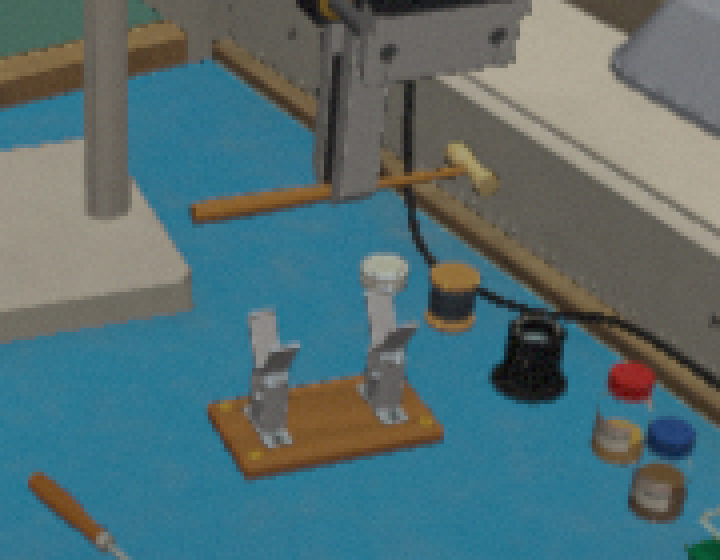

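It is level, held as predicted, and the surroundings are clear. I'll lower it into the funnel.

Emit:
{"op": "jog_arm", "data": {
  "motion": [
    [0,0,-0.06,0,0,0],
    [0,0,-0.12,0,0,0],
    [0,0,-0.16,0,0,0],
    [0,0,-0.18,0,0,0],
    [0,0,-0.19,0,0,0],
    [0,0,-0.2,0,0,0],
    [0,0,-0.2,0,0,0]
  ]
}}

```text
t: 6.12
eef_pos: [0.6287, -0.2524, 0.2585]
eef_rot: [-3.141, 0.001, 2.947]
ft_force: [0.4, -0.5, -0.7]
finger_gap: 0.0094
grip_force: 60.0
```

Emit:
{"op": "jog_arm", "data": {
  "motion": [
    [0,0,-0.006,0,0,0],
    [0,0,-0.012,0,0,0],
    [0,0,-0.018,0,0,0],
    [0,0,-0.018,0,0,0]
  ]
}}

```text
t: 6.45
eef_pos: [0.629, -0.2526, 0.2523]
eef_rot: [-3.141, 0.002, 2.947]
ft_force: [1.2, -0.0, 1.6]
finger_gap: 0.0091
grip_force: 60.0
```

Emit:
{"op": "jog_arm", "data": {
  "motion": [
    [0,0,-0.005,0,0,0],
    [0,0,-0.01,0,0,0],
    [0,0,-0.01,0,0,0]
  ]
}}

```text
t: 6.7
eef_pos: [0.6295, -0.2528, 0.2497]
eef_rot: [-3.14, 0.004, 2.947]
ft_force: [-0.3, 0.7, 7.6]
finger_gap: 0.0094
grip_force: 60.0
```

Emit:
{"op": "jog_arm", "data": {
  "motion": [
    [0,0,-0.005,0,0,0],
    [0,0,-0.01,0,0,0],
    [0,0,-0.01,0,0,0]
  ]
}}

```text
t: 6.95
eef_pos: [0.6295, -0.2527, 0.2454]
eef_rot: [-3.14, 0.005, 2.947]
ft_force: [2.3, 0.1, 3.6]
finger_gap: 0.0095
grip_force: 60.0
```

Emit:
{"op": "jog_arm", "data": {
  "motion": [
    [0,0,-0.005,0,0,0],
    [0,0,-0.01,0,0,0],
    [0,0,-0.01,0,0,0]
  ]
}}

```text
t: 7.2
eef_pos: [0.629, -0.2525, 0.2399]
eef_rot: [-3.141, 0.002, 2.947]
ft_force: [1.3, -1.0, 3.7]
finger_gap: 0.0095
grip_force: 60.0
```

Emit:
{"op": "jog_arm", "data": {
  "motion": [
    [0,0,-0.005,0,0,0],
    [0,0,-0.01,0,0,0],
    [0,0,-0.01,0,0,0]
  ]
}}

```text
t: 7.45
eef_pos: [0.6278, -0.2521, 0.2333]
eef_rot: [3.141, -0.003, 2.947]
ft_force: [-0.1, -1.4, -1.4]
finger_gap: 0.0095
grip_force: 60.0
```

Emit:
{"op": "jog_arm", "data": {
  "motion": [
    [0,0,-0.004,0,0,0],
    [0,0,-0.006,0,0,0],
    [0,0,-0.006,0,0,0]
  ]
}}

```text
t: 7.7
eef_pos: [0.6284, -0.2522, 0.2326]
eef_rot: [3.141, -0.002, 2.947]
ft_force: [-1.3, 0.2, 4.1]
finger_gap: 0.0097
grip_force: 60.0
```

Emit:
{"op": "jog_arm", "data": {
  "motion": [
    [0,0,0.003,0,0,0],
    [0,0,0.003,0,0,0]
  ]
}}

```text
t: 7.87
eef_pos: [0.6282, -0.2521, 0.2331]
eef_rot: [3.141, -0.001, 2.947]
ft_force: [0.1, -0.5, -0.6]
finger_gap: 0.0095
grip_force: 60.0
```

Run:
```python
from h import *
f=cams.grab_frame("scene"); cv2.imwrite("pics/s5.png",cv2.resize(f["image"][130:270,290:470],None,fx=4,fy=4,interpolation=3))
s=r.observe(); print(s["ft_force"],s["eef_pos"])
```

```text
[-0.04414337 -0.27428593 -0.52543813] [ 0.62822678 -0.25211123  0.23307573]
```

View pics/s5.png

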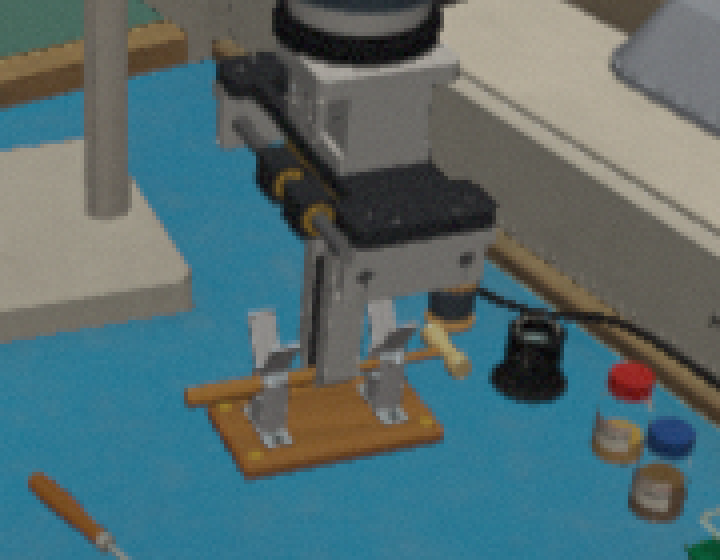

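The handle lies level through both clips at crop rows 350–400, below the sprung noses, and no force remains. I'll let go and go straight up.

Emit:
{"op": "jog_arm", "data": {
  "motion": [
    [0,0,0,0,0,0],
    [0,0,0,0,0,0],
    [0,0,0,0,0,0],
    [0,0,0,0,0,0],
    [0,0,0,0,0,0],
    [0,0,0,0,0,0]
  ],
  "claw": 130
}}

```text
t: 8.42
eef_pos: [0.6286, -0.2522, 0.2339]
eef_rot: [3.142, 0.0, 2.947]
ft_force: [0.2, -0.5, 0.1]
finger_gap: 0.0447
grip_force: 0.0
```

Emit:
{"op": "jog_arm", "data": {
  "motion": [
    [0,0,0.03,0,0,0],
    [0,0,0.1,0,0,0],
    [0,0,0.2,0,0,0],
    [0,0,0.3,0,0,0],
    [0,0,0.36,0,0,0],
    [0,0,0.36,0,0,0],
    [0,0,0.36,0,0,0]
  ]
}}

```text
t: 9.0
eef_pos: [0.6288, -0.2524, 0.381]
eef_rot: [-3.14, 0.005, 2.947]
ft_force: [-0.1, 0.7, 0.9]
finger_gap: 0.0463
grip_force: 0.0
```

Run:
```python
from h import *
f=cams.grab_frame("scene"); g=cams.grab_frame("wrist")
c=cv2.resize(f["image"][170:270,300:440],None,fx=3.5,fy=3.5,interpolation=3)
d=cv2.resize(g["image"][90:430,240:390],(int(150*350/340),350))
cv2.imwrite("pics/e.png",np.hstack([c,d]))
u=np.array([np.cos(2.947),np.sin(2.947),0]); T=np.array([.6282,-.2521,.03])
for lab,P in [("tail",T+u*.075+[0,0,.006]),("head",T-u*.0685+[0,0,.006])]: print(lab,proj(f,P).round(1),proj(g,P).round(1))
for x,n in((f,"scene"),(g,"wrist")):
    for t in("small_hammer","needle_file_1"):
        m=models.masks_of(x,t); print(n,t,[(round(q["score"],2),np.round(q["box"],1)) for q in m[:1]])
s=r.observe();print(s["t"],s["ft_force"],s["eef_pos"],s["finger_gap"])
```

```text
tail [[336.1 230. ]] [[316.8 136. ]]
head [[401.4 217.7]] [[316.8 287.7]]
scene small_hammer [(0.64, array([371.5, 218.9,  70. ,  15.9]))]
scene needle_file_1 [(0.61, array([321.5, 271.2,  49.7,  44.7]))]
wrist small_hammer [(0.87, array([316.3, 215.2,  34.6, 158.8]))]
wrist needle_file_1 [(0.95, array([237.3,  71.6, 158.1,  71.4]))]
9.3 [ 0.10461787 -0.43942317 -0.64154959] [ 0.62823091 -0.25209399  0.37584966] 0.046102368972135196
```

View pics/e.png

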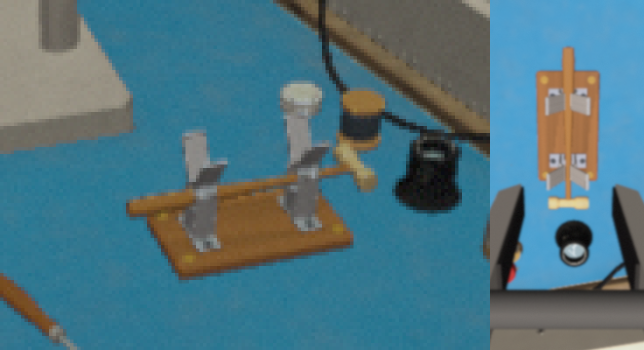

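The hammer sits level in both clips, about centred, and the file has not moved. I'm handing in.

```bash
python3 -c "
from bench import job_done
print(job_done())"
```

```text
the job is handed in; nothing more can be done
None
```

The hammer is snapped into both clips of the holder, level and about centred; I let go and backed the gripper clear, left the needle file where it lay, and handed the job in (no verdict was shown).

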